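# Open the child-resistant solvent tin

## Robot

A 6-joint arm with a two-finger parallel gripper is mounted at the origin on the work surface. World frame = base frame: x ahead of the robot, y to its left, z up, the work surface at z = 0. Lengths are in mm, angles in degrees, forces in N, time in s.
With the tool pointing down it reaches from about 300 to 850 mm from the base axis. Payload 4.2 kg.
Tool frame: the origin (TCP) lies at the very end of the fingers, on their centre line; the grasp point (between the pads) lies 19 mm behind it; x points along the fingers, z is the direction in which the jaws open and shut, and the axes are right-handed (so a half turn about x gives the same grasp; the last joint's range is limited). The gripper opens to 91 mm and grips with 3 to 60 N. Pads are 32 mm wide; open, the fingers measure 118 mm over their backs; the gripper's body (76 mm by 178 mm) begins 60 mm behind the grasp point.
Start: joints at [-78.438, 18.312, 89.639, -0, 72.044, -1.146], TCP at [126.494, -560.93, 213.976] pointing down, gripper open.
Joint ranges: [-177.97, 177.97], [-48.28, 115.42], [12.27, 149.76], [-77.06, 257.06], [2.81, 150.46], [-146.56, 146.56]. Speed limits (degrees/s): [147.25, 147.25, 180, 180, 180, 180].

## Interface

Orientations are given as [roll, pitch, yaw] about the fixed x, y, z axes, in that order (R = Rz(yaw) Ry(pitch) Rx(roll)).
In Python, from workcell import state, grab_frame, camera_info, env, search_frame, place_of gives the robot as it stands.
- The arm moves only by the tool drive_tool, never from a script. Its argument "plan" is a list of rows, each a list of 7 numbers: the turn, a rotation vector about the world's x, y, z in degrees, then the shift along the world's x, y, z in mm, then the finger opening in mm, from 0 to 91.2. In form: [[wx, wy, wz, dx, dy, dz, jaw], ...]. A call has 1 to 10 rows; each row is the pose to reach, as a shift and turn from the pose measured when the call began; what a row does not reach only later rows make up. A row lasts 1/8 s, in which the tool goes at most 62.5 mm and 10.7 degrees, less where a joint would pass 70% of its speed; a pose out of reach is approached as far as the arm can. A call with a gripper value outside its range is refused whole. The fingers move at their own pace and stop on an object; "grip_force" is the grip in N (left out, the last holds). Time passes only in rows, so rows that repeat a pose let the fingers close. It gives the time, the measured TCP pose, the force and the opening at its end, in the units of the state.
- state(): the state, without advancing time (a new reading comes with each control period).
- grab_frame(name): name is "scene" or "side" or "wrist"; returns the picture (400x640x3 uint8, red, green, blue); there is no depth.
- camera_info(name): a dict with "intrinsics" (3x3 intrinsics, pixels), "k1" (the pictures are not rectified: a ray, as slopes to the right and down, at radius r is drawn at 1 + k1 r^2 times it, then the intrinsics apply), "origin" and "orientation" of the camera in the world; the wrist camera has in their place "hand_eye" (4x4, takes a point from camera to tool coordinates, whose origin is the TCP and whose axes are the tool frame's). Camera axes: x right, y down, z forward; pixel columns grow to the right and rows downward; lengths in mm; the calibration is good to about 2 mm. A picture is of the moment at which its call begins: read the wrist's pose just before it. camera_info takes no time and is no camera call.
- env.job_done(): hands the job in, once; it reports no verdict.
Trained networks look in the newest picture that a camera, given by its name, has taken for a name from the list of things; names that differ only in an ending like _2 or _b are one class to them, and where a whole thing is asked for, a point or a joint stands for the part that bears it (a point fixed in the world has none). Each returns a list of dicts, best first, with "p" (0 to 1); they miss things now and then, are a little off and sometimes report something else, mostly with a low value. They report only what shows in the picture. A call takes as long as a camera call. They do not tell look-alikes from the thing itself.
- search_frame(camera, label): "rect" ([left, top, right, bottom] as shares, 0 to 1, of the picture: columns of its width, rows of its height, round what is visible of it).
- place_of(camera, label): "location" ([column, row] as shares, 0 to 1, of the picture: columns of its width, rows of its height: a listed point, or the origin of a listed thing).
The state is a dict: "time_s": time; "qpos": joint angles; "qvel": joint speeds; "effort": joint torques, N m; "ee_pos": TCP position; "ee_rot": TCP orientation; "force": force on the tool from outside, world axes, zero at the start; "torque": the same for the moment, N m; "gripper_width": finger opening in mm.
Only numpy, scipy, OpenCV 4.12 (cv2) and the standard library are available. Lean on these libraries where they do the work, as an engineer would, in place of code of your own. Each camera call takes 0.05 s, during which the arm holds its last target. There are 200 camera calls.

## Task

Open the grey solvent tin: press its black child-resistant cap down firmly but without brute force and, keeping it pressed, turn it anticlockwise (seen from above) until it comes free, then lift it off without forcing it. Set the cap down, open side down, flat in the empty red parts tray before letting go of it, and leave the jar, the carton and the spanner alone.

Things in the scene. Friction and masses are not known exactly. Their poses are not given: they have to be found in the camera images.
- tin: Grey rectangular solvent tin, 90 (x) x 140 (y) x 150 mm tall, clamped to the bench. Origin: on the axis of its neck, at bench level; z up. The tin reaches 35 mm to the -y and 105 mm to the +y side of the neck axis, 45 mm either way along x. A strap handle 8 mm high lies flat on its top, 68 to 98 mm from the neck axis on the +y side.
- neck (a point): Centre of the top of the tin's steel neck (27 mm dia, 30 mm tall), hidden under the cap. Two hooks on it hold the closed cap; each has a 2.5 mm lip at its open end, so that the cap can turn out only while it is pushed down past the lips, against the seal. A pull or a turn alone does not free it. Over 30 N between cap and tin, pressing, pulling, turning or sideways, damages the neck.
- cap: Inner closure of the cap, loose (whole cap 70 g). Origin: centre of its open underside, 164 mm above the bench when closed; z up. Its x axis is 0 to 0.1 rad anticlockwise of the tin's x when closed; it comes free at 0.9 rad and meets a stop at about 2.3 rad. Let up then, it stands 1 mm higher and lifts straight off; 35 mm of lift clears the neck.
- cap_top (a point): Centre of the top of the cap's black ribbed outer shell, the part to grip: round, 56 mm diameter, with a 32.5 mm tall skirt below this point. It lies 41.5 mm above the cap origin, 205.5 mm above the bench when closed; the skirt's lower edge is then 23 mm above the tin's top. Set down, the cap stands on its inner closure, the skirt's edge 9 mm up.
- cap_ring (a joint): Angle of the outer shell on the inner closure (rad, anticlockwise positive). Unpressed, the shell only clicks round. Pressed, its 5 clutch teeth drop between the closure's 10 (pitch 0.63 rad). They start tooth on tooth, which stops the shell after 2 mm: turn up to 0.5 rad, lightly pressed (8 N), until they drop in; then press on. Up to 0.3 rad of play before the closure turns.
- shell (a joint): How far the outer shell is pressed down on the inner closure (m): 0 up, 0.006 fully down. Spring: begins to yield at 4 N, 0.002 at 5 N, fully down at 7 N. With the teeth dropped in, a press of 16 to 20 N, kept up while turning anticlockwise, opens the cap. Closing fingers may themselves push it down with a few N.
- seal (a joint): How far the rubber seal inside the neck is pressed down by the cap (m): 0 closed, 0.003 at its end, -0.0012 when the cap is free. The seal pushes the closed cap up against the hooks with 9 N; beyond that it yields 1 mm per 2 N, passes the hooks' lips at 14 N (0.0025) and is hard from 15 N (0.003) on.
- tray: Empty shallow red plastic parts tray, 190 (x) x 160 (y) x 35 mm tall, walls and floor 4 mm, loose on the bench, 0.5 kg. Origin: centre of its underside; z up.
- grease_jar: Bystander: closed round jar, 68 mm dia, 80 mm tall, origin under its centre.
- carton: Bystander: cardboard box 90 x 120 x 70 mm, origin under its centre.
- spanner: Bystander: steel spanner 170 mm long lying along its x axis.
Not all that is in view belongs to the job. Of the things shaped like the tin, the grey one is meant.

How it is judged:
By the outcome, as a careful person would: the job done as asked, in the order asked, and still so for the second after the job is handed in, with the robot touching nothing.
It also fails if it takes over 70 s, if anything falls off the work surface, if the arm or the gripper's body presses on something with over 40 N, if the wrist force passes 120 N, or if a joint passes its speed limit or range.

## Working session

There is one attempt and no reset: what is moved stays moved. The work goes in short steps, Python scripts to look and compute and a tool call to move; the robot and the scene stay as the last step left them, time stands still between calls to the robot, and variables do not carry over. Pictures are saved under pics/ and viewed, about 8 in all and at most 12, crops included, and the job is handed in when it is done.

Besides the shell and the picture viewer there is one more tool, called as name(argument=value, ...) on one line, values as JSON. drive_tool: Moves the arm, as the interface text tells. Its arguments: {"type":"object","properties":{"plan":{"type":"array"},"grip_force":{"type":"number"}},"required":["plan"]}

```bash
mkdir -p pics; cat > h.py <<'E'
import numpy as np, cv2
from workcell import state, grab_frame, camera_info, env, search_frame, place_of
from scipy.spatial.transform import Rotation as R
def cam(n):
    c=camera_info(n); K=np.array(c["intrinsics"])
    return c,K
def pose(n,st=None):
    c,K=cam(n)
    if n=="wrist":
        T=np.eye(4);T[:3,:3]=R.from_euler('xyz',st["ee_rot"],degrees=True).as_matrix();T[:3,3]=st["ee_pos"]
        return T@np.array(c["hand_eye"])
    T=np.eye(4);o=np.array(c["orientation"]);T[:3,:3]=o if o.shape==(3,3) else R.from_euler('xyz',o,degrees=True).as_matrix();T[:3,3]=c["origin"]
    return T
def ray(n,u,v,st=None):
    c,K=cam(n);d=np.linalg.solve(K,[u,v,1]);s=d[:2];x=s.copy()
    for _ in range(30): x=s/(1+c["k1"]*(x@x))
    T=pose(n,st);w=T[:3,:3]@np.array([x[0],x[1],1]);return T[:3,3],w/np.linalg.norm(w)
def onz(n,u,v,z,st=None):
    o,d=ray(n,u,v,st);return o+d*(z-o[2])/d[2]
def proj(n,p,st=None):
    c,K=cam(n);T=np.linalg.inv(pose(n,st));q=T[:3,:3]@np.asarray(p,float)+T[:3,3];s=q[:2]/q[2];s=s*(1+c["k1"]*(s@s));return (K@np.array([*s,1]))[:2]
def tri(rays):
    A=np.zeros((3,3));b=np.zeros(3)
    for o,d in rays:
        M=np.eye(3)-np.outer(d,d);A+=M;b+=M@o
    return np.linalg.solve(A,b)
def save(f,im): cv2.imwrite("pics/"+f,im[:,:,::-1])
E
python3 - <<'E'
from h import *
print(camera_info("scene"));print(state()["ee_rot"],state()["force"])
for n in ("scene","side"):
    im=grab_frame(n);save(n+"0.png",im)
    for l in ("tin","cap_top","tray","grease_jar","carton","spanner"):
        print(n,l,[(round(a["p"],2),np.round(np.array(a["location"])*[640,400],1).tolist()) for a in place_of(n,l)][:4])
    for l in ("tin","tray"):
        print(n,l,"rect",[(round(a["p"],2),np.round(np.array(a["rect"])*[640,400,640,400]).tolist()) for a in search_frame(n,l)][:4])
E
```

```text
{'intrinsics': array([[419.22818785,   0.        , 313.33268314],
       [  0.        , 419.22818785, 197.64512515],
       [  0.        ,   0.        ,   1.        ]]), 'k1': -0.06153891349647741, 'origin': array([1365.76616988, -327.70340151,  751.86165836]), 'orientation': array([-125.30081998,   -0.50546428,   74.89827451])}
[179.5264166   89.89832762 102.23660722] [-0.23835301 -0.62325823 -0.35958342]
scene tin [(0.88, [263.7, 245.9]), (0.75, [194.5, 302.1]), (0.61, [183.3, 237.5]), (0.59, [254.6, 199.2])]
scene cap_top [(0.82, [255.5, 174.3]), (0.21, [374.9, 298.5])]
scene tray [(0.7, [395.2, 222.1])]
scene grease_jar [(0.64, [451.0, 275.4]), (0.48, [262.9, 243.8])]
scene carton [(0.87, [375.0, 299.3])]
scene spanner [(0.7, [269.9, 308.8])]
scene tin rect [(0.77, [153.0, 178.0, 226.0, 245.0]), (0.75, [156.0, 240.0, 242.0, 334.0]), (0.72, [239.0, 145.0, 288.0, 187.0]), (0.69, [243.0, 185.0, 305.0, 259.0])]
scene tray rect []
side tin [(0.88, [417.5, 234.2]), (0.84, [358.8, 201.5]), (0.56, [410.8, 165.7]), (0.56, [350.8, 143.2])]
side cap_top [(0.81, [359.7, 150.2])]
side tray [(0.82, [275.9, 287.4])]
side grease_jar [(0.83, [197.3, 259.3])]
side carton [(0.82, [243.0, 201.4])]
side spanner [(0.71, [303.6, 161.3])]
side tin rect [(0.96, [378.0, 185.0, 449.0, 269.0]), (0.9, [378.0, 121.0, 439.0, 196.0]), (0.66, [318.0, 97.0, 369.0, 164.0])]
side tray rect [(0.78, [223.0, 243.0, 323.0, 333.0])]
```

View pics/scene0.png

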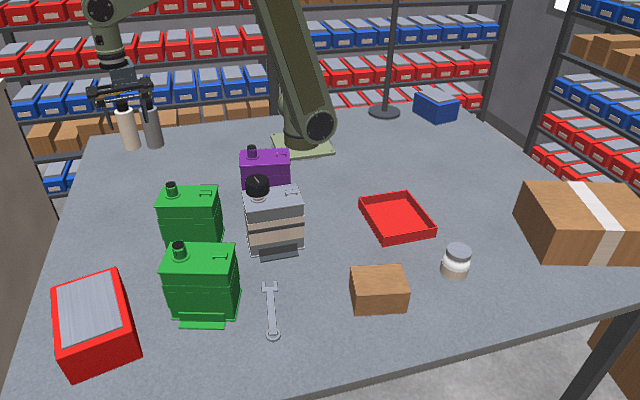

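View pics/side0.png

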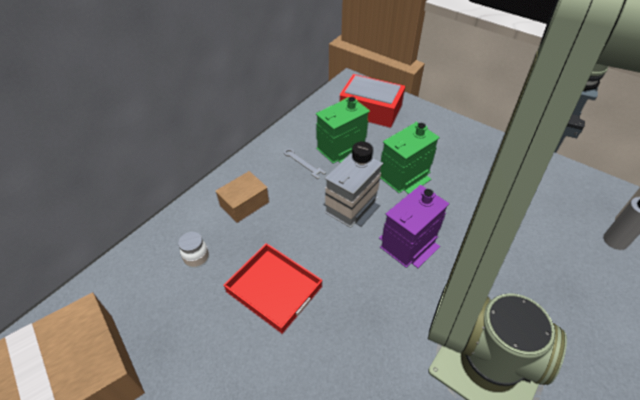

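Scene view candidates: green tins at (190,215) and (200,283), purple at (265,165), and the grey one at (273,215) with the large black ribbed cap at (258,186). Only the grey tin fits. In the side view it is at (353,188) with its cap at (362,152). The tray is at (397,217) in scene and (274,287) in side.

```bash
python3 - <<'E'
from h import *
t=lambda a,b:np.round(tri([ray("scene",*a),ray("side",*b)]),1)
print("captop",t((255.5,174.3),(359.7,150.2)), onz("scene",255.5,174.3,205.5),onz("side",359.7,150.2,205.5))
print("tray",t((395.2,222.1),(275.9,287.4)),onz("scene",395.2,222.1,0),onz("side",275.9,287.4,0))
for k,a,b in (("jar",(451,275.4),(197.3,259.3)),("carton",(375,299.3),(243,201.4)),("spanner",(269.9,308.8),(303.6,161.3)),("tin",(263.7,245.9),(358.8,201.5))): print(k,t(a,b))
def crop(n,x0,y0,x1,y1,s):
    return cv2.resize(cv2.imread(f"pics/{n}0.png")[y0:y1,x0:x1],None,fx=s,fy=s,interpolation=cv2.INTER_CUBIC)
a=crop("scene",220,140,320,270,4);b=crop("side",310,90,400,230,3.714)
h=min(len(a),len(b));cv2.imwrite("pics/c1.png",np.hstack([a[:h],b[:h]]))
E
```

```text
captop [ 510.2 -228.8  211.1] [ 491.45813601 -233.29564195  205.5       ] [ 514.2438925  -224.00450965  205.5       ]
tray [ 5.148e+02  1.482e+02 -4.000e-01] [518.66527894 152.16868771   0.        ] [511.89262441 143.65658391   0.        ]
jar [743.5 204.4  -7.8]
carton [778.3 -14.6   6.6]
spanner [ 741.9 -255.7    6.4]
tin [ 509.5 -232.   -10.9]
```

View pics/c1.png

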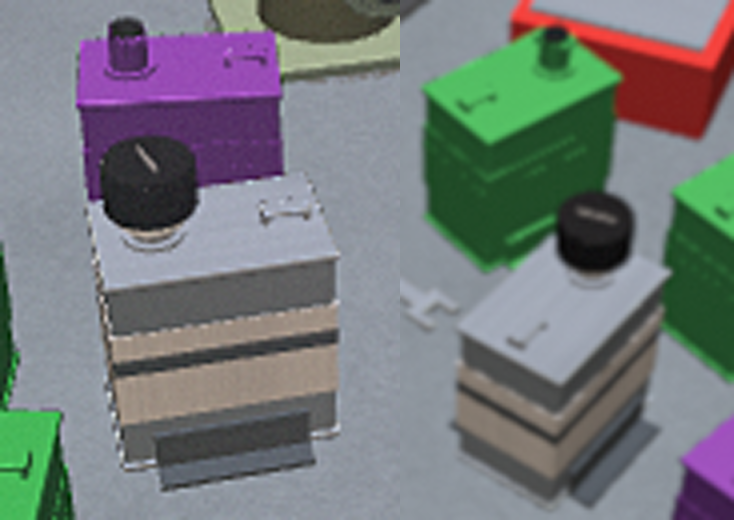

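```bash
python3 - <<'E'
from h import *
np.set_printoptions(suppress=True,precision=1)
print("cap",tri([ray("scene",257,180.5),ray("side",363,147.1)]),onz("scene",257,180.5,205.5),onz("side",363,147.1,205.5))
f=lambda x,y:(x/4+220,y/4+140)
for k,ps in (("grey",[f(92,207),f(302,175),f(338,255),f(105,290)]),("purple",[f(80,40),f(278,35),f(282,92),f(78,103)]),("g1",[(157,186),(218,185),(222,208),(158,210)]),("g2",[(167,245),(237,243),(238,267),(163,270)])):
    print(k,[onz("scene",*p,150)[:2] for p in ps])
print("tray rim",[onz("scene",*p,35)[:2] for p in [(358,196),(408,190),(437,234),(387,244)]])
s=state();print(s["ee_pos"],R.from_euler('xyz',s["ee_rot"],degrees=True).as_matrix(),s["qpos"])
print(camera_info("wrist"))
E
```

```text
cap [ 514.8 -236.1  204.7] [ 520.  -234.   205.5] [ 514.  -239.5  205.5]
grey [array([ 477.2, -266.9]), array([ 474.4, -129.8]), array([ 565.9, -128.6]), array([ 565.7, -270.6])]
purple [array([ 256.9, -247.8]), array([ 285.8, -104.2]), array([ 367.7, -119.4]), array([ 347.1, -260.1])]
g1 [array([ 395.2, -480.4]), array([ 430.2, -325.9]), array([ 533.5, -324.7]), array([ 503.5, -474.4])]
g2 [array([ 638.3, -451.5]), array([ 668.9, -304.5]), array([ 742.3, -311.2]), array([ 713.9, -458.5])]
tray rim [array([414.8,  73.5]), array([422.8, 233.2]), array([633.3, 217.4]), array([636.1,  72. ])]
[ 126.5 -560.9  214. ] [[ 0.   1.   0.2]
 [-0.   0.2 -1. ]
 [-1.   0.   0. ]] [-78.4  18.3  89.6   0.   72.   -1.1]
{'intrinsics': array([[314.8,   0. , 324.3],
       [  0. , 314.8, 204.3],
       [  0. ,   0. ,   1. ]]), 'k1': -0.012666594317948464, 'hand_eye': array([[   0. ,   -0.3,    1. , -171.1],
       [  -0. ,   -1. ,   -0.3,   85.5],
       [   1. ,   -0. ,   -0. ,   -0.5],
       [   0. ,    0. ,    0. ,    1. ]])}
```

The grey tin is axis-aligned to about 1° and its cap is near (516,-236). The shared crop confirms the big black ribbed cap with a marker line. Next I move above it.

drive_tool(plan=[[0,0,0,0,0,60,90],[0,0,0,0,0,116,90],[0,0,-3,45,35,116,90],[0,0,-6,90,70,116,90],[0,0,-8,135,105,116,90],[0,0,-10,180,140,116,90],[0,0,-12,225,175,116,90],[0,0,-14,265,210,116,90],[0,0,-16,305,245,116,90],[0,0,-18,345,280,116,90]], grip_force=40)

```text
time_s: 2.15
ee_pos: [472.6, -279.6, 330.1]
ee_rot: [35.2, 90.0, -60.1]
force: [0.9, 0.1, -0.4]
gripper_width: 90.0
```

drive_tool(plan=[[0,0,-2,35,35,0,90],[0,0,-4,45,45,0,90],[0,0,-4,45,45,0,90],[0,0,-4,45,45,0,90]])

```text
time_s: 2.65
ee_pos: [517.1, -235.1, 330.2]
ee_rot: [2.5, 89.9, -96.8]
force: [-0.2, 0.4, 0.5]
gripper_width: 89.8
```

```bash
cat > w.py <<'E'
from h import *
import sys
np.set_printoptions(suppress=True,precision=1)
def look(tag,labels,z):
    s=state();im=grab_frame("wrist");save(tag+".png",im)
    print("tcp",s["ee_pos"],s["ee_rot"],"q",s["qpos"],"F",s["force"],"T",s["torque"],"w",s["gripper_width"],"t",s["time_s"])
    for l,zz in zip(labels,z):
        for a in place_of("wrist",l)[:3]:
            p=np.array(a["location"])*[640,400];print(l,round(a["p"],2),p,onz("wrist",*p,zz,s))
    return s,im
if __name__=="__main__":
    look(sys.argv[1],sys.argv[2].split(","),[float(x) for x in sys.argv[3].split(",")])
E
python3 w.py w1 cap_top,tin 205.5,0
```

```text
tcp [ 517.1 -235.1  330.2] [  2.5  89.9 -96.8] q [-25.6  14.9  77.9  -0.   87.1  73.8] F [-0.2  0.4  0.5] T [0. 0. 0.] w 89.84550884519938 t 2.65
cap_top 0.71 [325.7 192. ] [ 522.8 -236.5  205.5]
cap_top 0.18 [138.3   8.3] [ 704.3 -108.6  205.5]
tin 0.82 [453.3 187.3] [ 441.8 -436.8    0. ]
tin 0.75 [438.9  30. ] [ 678.4 -427.2    0. ]
tin 0.66 [325.8 159.6] [ 521.1 -237.4    0. ]
```

View pics/w1.png

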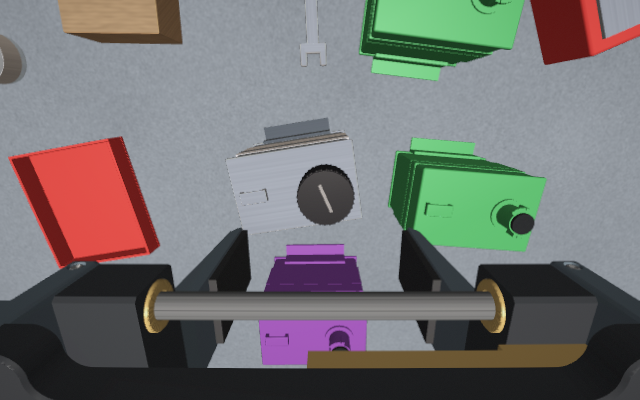

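The wrist view shows the cap at about (325,194), the tray on the left, and the spanner at the top. I fit the cap silhouette with a cylinder model.

```bash
cat > capfit.py <<'E'
from h import *
from scipy.optimize import minimize
def fit(n,f,st,x0,box):
    im=cv2.imread("pics/"+f);m=(im.max(2)<75).astype(np.uint8);b=np.zeros_like(m);b[box[1]:box[3],box[0]:box[2]]=m[box[1]:box[3],box[0]:box[2]]
    k,l,s,c=cv2.connectedComponentsWithStats(b);m=(l==1+np.argmax(s[1:,4])).astype(np.uint8)
    m=cv2.morphologyEx(m,cv2.MORPH_CLOSE,np.ones((7,7)));print("mask",s[1+np.argmax(s[1:,4])])
    th=np.linspace(0,2*np.pi,40)
    def cost(p):
        pts=[proj(n,[p[0]+28*np.cos(t),p[1]+28*np.sin(t),z],st) for t in th for z in (173,205.5)]
        h=cv2.convexHull(np.array(pts,np.float32));q=np.zeros((1600,2560),np.uint8)
        cv2.fillConvexPoly(q,np.round((h+.5)*4).astype(np.int32),1)
        q=cv2.resize(q.astype(np.float32),(640,400),interpolation=cv2.INTER_AREA)
        return np.abs(q-m).sum()
    r=minimize(cost,x0,method="Nelder-Mead",options=dict(xatol=.2,fatol=.5,initial_simplex=[x0,[x0[0]+5,x0[1]],[x0[0],x0[1]+5]]))
    print(n,r.x,r.fun,m.sum())
if __name__=="__main__":
    s=state()
    fit("wrist","w1.png",s,[519,-236],(285,155,365,235))
    fit("scene","scene0.png",None,[519,-236],(240,168,275,200))
    fit("side","side0.png",None,[519,-236],(345,135,378,170))
    print([proj("wrist",[519+28*a,-236+28*b,205.5],s).round() for a,b in((1,0),(-1,0),(0,1),(0,-1))])
E
python3 capfit.py
```

```text
mask [ 297  164   57   61 2242]Traceback (most recent call last):
  File "capfit.py", line 18, in <module>
    fit("wrist","w1.png",s,[519,-236],(285,155,365,235))
    ~~~^^^^^^^^^^^^^^^^^^^^^^^^^^^^^^^^^^^^^^^^^^^^^^^^^
  File "capfit.py", line 14, in fit
    r=minimize(cost,x0,method="Nelder-Mead",options=dict(xatol=.2,fatol=.5,initial_simplex=[x0,[x0[0]+5,x0[1]],[x0[0],x0[1]+5]]))
    res = _minimize_neldermead(fun, x0, args, callback, bounds=bounds,
                               **options)
    fxr = func(xr)
    fx = function(np.copy(x), *(wrapper_args + args))
  File "capfit.py", line 9, in cost
    pts=[proj(n,[p[0]+28*np.cos(t),p[1]+28*np.sin(t),z],st) for t in th for z in (173,205.5)]
         ~~~~^^^^^^^^^^^^^^^^^^^^^^^^^^^^^^^^^^^^^^^^^^^^^^
  File "h.py", line 21, in proj
    c,K=cam(n);T=np.linalg.inv(pose(n,st));q=T[:3,:3]@np.asarray(p,float)+T[:3,3];s=q[:2]/q[2];s=s*(1+c["k1"]*(s@s));return (K@np.array([*s,1]))[:2]
        ~~~^^^
  File "h.py", line 5, in cam
    c=camera_info(n); K=np.array(c["intrinsics"])
ValueError: time passes only in moves, steps and waits
```

```bash
sed -i 's/^def cam(n):/import functools\n@functools.lru_cache\ndef cam(n):/; s/c=camera_info(n); K/c=camera_info(n);K/' h.py; sed -i 's/\[519,-236\],/[519.,-236.],/' capfit.py
python3 capfit.py
```

```text
mask [ 297  164   57   61 2242]
wrist [ 517.42673033 -235.00281206] 223.875 2537
mask [245 174  25  24 477]
scene [ 514.98516464 -235.51007843] 25.6875 493
mask [345 139  28  25 397]
side [ 517.66638184 -237.69464111] 56.3125 436
[array([321., 168.]), array([330., 222.]), array([297., 200.]), array([354., 191.])]
```

drive_tool(plan=[[0,0,0,0,-1,-50,90],[0,0,0,0,-1,-90,90],[0,0,0,0,-1,-115,90],[0,0,0,0,-1,-135,90],[0,0,0,0,-1,-152,90],[0,0,0,0,-1,-152,90]], grip_force=4)

```text
time_s: 3.55
ee_pos: [515.8, -236.6, 177.2]
ee_rot: [-91.6, 89.9, 168.9]
force: [0.3, 0.1, 0.4]
gripper_width: 89.5
```

drive_tool(plan=[[0,0,0,0,0,0,70],[0,0,0,0,0,0,60],[0,0,0,0,0,0,56],[0,0,0,0,0,0,52],[0,0,0,0,0,0,50],[0,0,0,0,0,0,50]], grip_force=4)

```text
time_s: 4.3
ee_pos: [516.1, -236.1, 177.7]
ee_rot: [-121.1, 89.9, 139.4]
force: [0.6, 4.3, 3.2]
gripper_width: 56.1
```

```bash
python3 w.py w2 cap_top 205.5
```

```text
tcp [ 516.1 -236.1  177.7] [-121.1   89.9  139.4] q [-25.8  19.1  93.9   0.   67.1  73.7] F [0.6 4.3 3.2] T [ 0.7 -0.  -0.1] w 56.07614729179355 t 4.3
cap_top 0.66 [323.6 279.3] [ 516.6 -234.8  205.5]
```

View pics/w2.png

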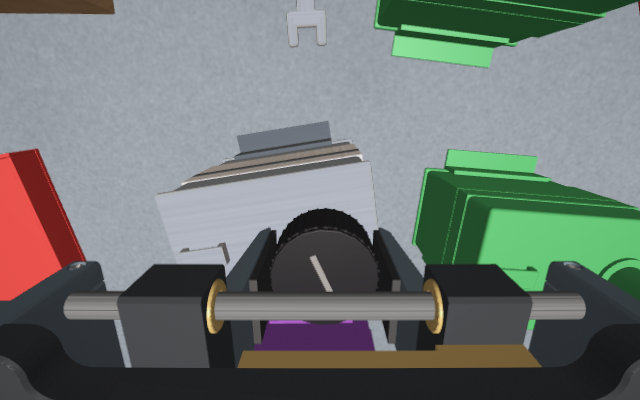

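The cap is held between the pads at 56.1 mm. The +4.3 N side force says to shift about +1 mm in y, then firm up the grip.

drive_tool(plan=[[0,0,0,0,0.6,0,50],[0,0,0,0,0.6,0,50]])

```text
time_s: 4.65
ee_pos: [516.1, -236.0, 177.7]
ee_rot: [-87.5, 89.9, 173.0]
force: [0.1, 1.2, 3.2]
gripper_width: 56.4
```

drive_tool(plan=[[0,0,0,0,0,0,50],[0,0,0,0,0,0,50],[0,0,0,0,0,0,50]], grip_force=45)

```text
time_s: 5.03
ee_pos: [516.2, -236.0, 177.7]
ee_rot: [-83.9, 89.9, 176.6]
force: [0.7, 1.8, 2.3]
gripper_width: 55.3
```

drive_tool(plan=[[0,0,0,0,0,-0.7,50],[0,0,0,0,0,-1.5,50],[0,0,0,0,0,-1.5,50],[0,0,0,0,0,-1.5,50]])

```text
time_s: 5.52
ee_pos: [516.1, -236.0, 176.3]
ee_rot: [-82.3, 89.9, 178.3]
force: [0.2, 1.5, 4.3]
gripper_width: 55.6
```

drive_tool(plan=[[0,0,0,0,0,-0.7,50],[0,0,0,0,0,-1.2,50],[0,0,0,0,0,-1.2,50]])

```text
time_s: 5.9
ee_pos: [516.2, -236.0, 175.6]
ee_rot: [-73.0, 89.9, -172.4]
force: [-1.3, 2.1, 7.5]
gripper_width: 56.0
```

drive_tool(plan=[[0,0,3,0,0,-0.6,50],[0,0,6,0,0,-0.6,50],[0,0,9,0,0,-0.6,50],[0,0,12,0,0,-0.6,50],[0,0,12,0,0,-0.6,50]])

```text
time_s: 6.52
ee_pos: [516.2, -236.0, 175.6]
ee_rot: [-48.9, 90.0, -136.4]
force: [-0.6, 2.2, 7.6]
gripper_width: 56.0
```

drive_tool(plan=[[0,0,3,0,0,-0.6,50],[0,0,6,0,0,-0.6,50],[0,0,9,0,0,-0.6,50],[0,0,12,0,0,-0.6,50],[0,0,12,0,0,-0.6,50]])

```text
time_s: 7.15
ee_pos: [516.2, -235.9, 175.1]
ee_rot: [-52.1, 90.0, -127.6]
force: [-0.9, 2.1, 4.9]
gripper_width: 55.6
```

```bash
python3 -c "
from h import *
s=state();print(s['torque'],s['force'],s['qpos'],s['ee_pos'])"
```

```text
[0.36404244 0.03631318 0.04223715] [-0.93472964  2.1003353   4.94511457] [-2.57053523e+01  1.91998389e+01  9.41549481e+01 -3.31786211e-02
  6.66516061e+01  4.97904988e+01] [ 516.18457144 -235.91722726  175.07660467]
```

The force dropped to 4.9 N and z fell, so the teeth have dropped in. Pressing on in steps.

drive_tool(plan=[[0,0,0,0,0,-1,50],[0,0,0,0,0,-2,50],[0,0,0,0,0,-3,50],[0,0,0,0,0,-3,50]])

```text
time_s: 7.65
ee_pos: [516.2, -235.9, 172.3]
ee_rot: [-34.0, 90.0, -109.5]
force: [-1.3, 2.4, 6.2]
gripper_width: 55.6
```

drive_tool(plan=[[0,0,0,0,0,-0.6,50],[0,0,0,0,0,-1.2,50],[0,0,0,0,0,-1.2,50]])

```text
time_s: 8.02
ee_pos: [516.2, -235.9, 171.6]
ee_rot: [-1.5, 90.0, -77.1]
force: [-0.5, 1.6, 7.2]
gripper_width: 55.6
```

drive_tool(plan=[[0,0,0,0,0,-0.6,50],[0,0,0,0,0,-1.2,50],[0,0,0,0,0,-1.2,50]])

```text
time_s: 8.4
ee_pos: [516.2, -235.9, 171.2]
ee_rot: [22.0, 89.9, -53.7]
force: [-1.1, 2.1, 9.4]
gripper_width: 55.8
```

```bash
python3 -c "
from h import *
s=state();print(s['torque'],s['force'],s['ee_pos'])"
```

```text
[0.45102047 0.25223835 0.01507136] [-1.10719964  2.06146411  9.36019353] [ 516.23283053 -235.92165524  171.23679825]
```

drive_tool(plan=[[0,0,0,0,0,-1,50],[0,0,0,0,0,-2,50],[0,0,0,0,0,-3,50],[0,0,0,0,0,-3,50]])

```text
time_s: 8.9
ee_pos: [516.3, -235.9, 169.6]
ee_rot: [34.0, 89.9, -41.7]
force: [-3.1, 2.2, 12.6]
gripper_width: 55.6
```

drive_tool(plan=[[0,0,0,0,0,-2,50],[0,0,0,0,0,-2.6,50],[0,0,0,0,0,-3.1,50],[0,0,0,0,0,-3.1,50]])

```text
time_s: 9.4
ee_pos: [516.3, -235.9, 168.5]
ee_rot: [40.5, 89.8, -35.3]
force: [-2.8, 3.1, 14.8]
gripper_width: 55.5
```

drive_tool(plan=[[0,0,0,0,0,-2.4,50],[0,0,3,0,0,-2.4,50],[0,0,6,0,0,-2.4,50],[0,0,9,0,0,-2.4,50],[0,0,12,0,0,-2.4,50]])

```text
time_s: 10.02
ee_pos: [516.9, -236.4, 168.5]
ee_rot: [37.3, 89.6, -26.5]
force: [-3.1, 2.6, 14.0]
gripper_width: 55.7
```

```bash
python3 -c "
from h import *
s=state();print(s['torque'],s['force'],s['ee_pos'],s['qpos'][5])"
```

```text
[ 0.46305336  0.40763089 -0.0658678 ] [-3.12448642  2.56410071 14.03889401] [ 516.94425759 -236.40384515  168.48050218] 38.00227030127047
```

drive_tool(plan=[[0,0,0,0,0,-2.8,50],[0,0,0,0,0,-3.2,50],[0,0,0,0,0,-3.2,50]])

```text
time_s: 10.4
ee_pos: [517.1, -236.5, 168.4]
ee_rot: [37.4, 89.5, -26.4]
force: [-4.0, 4.5, 19.5]
gripper_width: 55.5
```

drive_tool(plan=[[0,0,3,-0.3,0.3,-3,50],[0,0,6,-0.3,0.3,-3,50],[0,0,9,-0.3,0.3,-3,50],[0,0,12,-0.3,0.3,-3,50],[0,0,15,-0.3,0.3,-3,50]])

```text
time_s: 11.02
ee_pos: [517.4, -236.4, 168.4]
ee_rot: [34.0, 89.3, -14.7]
force: [-3.3, 3.2, 16.9]
gripper_width: 55.6
```

```bash
python3 -c "
from h import *
s=state();print(s['torque'],s['force'],s['ee_pos'],s['qpos'][5])"
```

```text
[ 0.68493691  0.64219103 -0.12443725] [-3.29418429  3.24569726 16.87131569] [ 517.44940108 -236.43933103  168.40788025] 22.91324531187882
```

drive_tool(plan=[[0,0.3,0,-0.3,0.2,-3.2,50],[0,0.5,4,-0.3,0.2,-3.2,50],[0,0.5,8,-0.3,0.2,-3.2,50],[0,0.5,12,-0.3,0.2,-3.2,50],[0,0.5,16,-0.3,0.2,-3.2,50]])

```text
time_s: 11.65
ee_pos: [517.5, -236.1, 168.4]
ee_rot: [20.5, 89.6, -12.3]
force: [-3.9, 4.3, 19.4]
gripper_width: 55.6
```

```bash
python3 -c "
from h import *
s=state();print(s['torque'],s['force'],s['ee_pos'],s['qpos'][5])"
```

```text
[ 0.82062672  0.80285525 -0.15941987] [-3.88743895  4.25603355 19.42807396] [ 517.48502056 -236.10031315  168.37873025] 6.95826396308575
```

drive_tool(plan=[[0,0.3,4,-0.3,0.2,-3.1,50],[0,0.3,8,-0.3,0.2,-3.1,50],[0,0.3,12,-0.3,0.2,-3.1,50],[0,0.3,16,-0.3,0.2,-3.1,50],[0,0.3,20,-0.3,0.2,-3.1,50]])

```text
time_s: 12.28
ee_pos: [517.4, -235.9, 168.3]
ee_rot: [0.5, 89.8, -12.2]
force: [-5.0, 4.3, 20.0]
gripper_width: 55.3
```

```bash
python3 w.py w3 cap_top 196
```

```text
tcp [ 517.4 -235.9  168.3] [  0.5  89.8 -12.2] q [-25.7  19.5  94.8   0.1  65.5 -13. ] F [-5.   4.3 20. ] T [ 0.7  0.7 -0.2] w 55.29503764397298 t 12.275
cap_top 0.87 [324.  279.7] [ 517.6 -235.8  196. ]
```

View pics/w3.png

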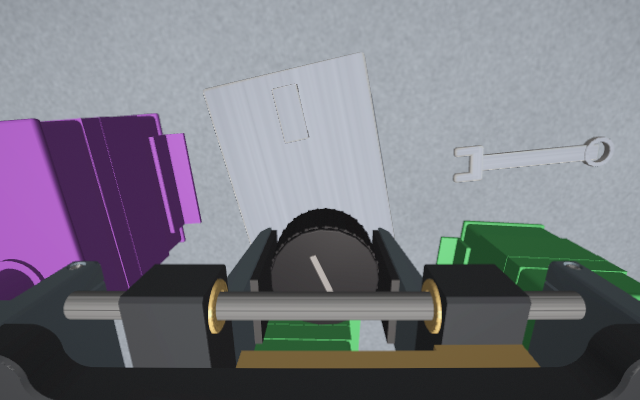

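The cap mark (312,258)-(330,292) sits at the same place relative to the fingers as before, so the shell has turned with the gripper without slipping. Continuing.

drive_tool(plan=[[0,0.2,4,-0.3,0.2,-3,50],[0,0.2,8,-0.3,0.2,-3,50],[0,0.2,12,-0.3,0.2,-3,50],[0,0.2,16,-0.3,0.2,-3,50],[0,0.2,20,-0.3,0.2,-3,50]])

```text
time_s: 13.0
ee_pos: [517.2, -235.7, 168.4]
ee_rot: [-27.9, 89.8, -20.6]
force: [-4.1, 3.7, 18.7]
gripper_width: 55.5
```

drive_tool(plan=[[0,0,3,-0.3,0,-3,50],[0,0,6,-0.3,0,-3,50],[0,0,9,-0.3,0,-3,50],[0,0,12,-0.3,0,-3,50],[0,0,12,-0.3,0,-3,50]])

```text
time_s: 13.62
ee_pos: [517.2, -235.9, 168.4]
ee_rot: [-35.5, 89.7, -16.3]
force: [-3.3, 3.5, 18.5]
gripper_width: 55.3
```

```bash
python3 -c "
from h import *
s=state();print(s['torque'],s['force'],s['ee_pos'],s['qpos'][5])"
```

```text
[ 0.58160861  0.69301795 -0.05211019] [-3.33857417  3.53781717 18.47680828] [ 517.24228685 -235.85070073  168.36869566] -44.96509703267529
```

The total turn since engagement is 95°, which puts the closure at ≥1.36 rad. Now I let up slowly and watch for any pull.

drive_tool(plan=[[0,0,0,0,0,-1,50],[0,0,0,0,0,0.5,50],[0,0,0,0,0,2,50],[0,0,0,0,0,3,50],[0,0,0,0,0,4,50],[0,0,0,0,0,4,50]])

```text
time_s: 14.38
ee_pos: [517.1, -235.8, 172.7]
ee_rot: [-36.0, 89.7, -16.8]
force: [-1.2, 2.4, 5.9]
gripper_width: 55.6
```

drive_tool(plan=[[0,0,0,0,0,2,50],[0,0,0,0,0,3,50],[0,0,0,0,0,4,50],[0,0,0,0,0,5,50],[0,0,0,0,0,6,50],[0,0,0,0,0,6,50]])

```text
time_s: 15.12
ee_pos: [517.1, -235.9, 178.6]
ee_rot: [-36.2, 89.7, -17.0]
force: [-0.6, 1.3, 4.2]
gripper_width: 55.8
```

drive_tool(plan=[[0,0,0,0,0,0.7,50],[0,0,0,0,0,1.5,50],[0,0,0,0,0,2.3,50],[0,0,0,0,0,3,50],[0,0,0,0,0,3,50]])

```text
time_s: 15.75
ee_pos: [516.9, -235.9, 181.5]
ee_rot: [-38.7, 89.7, -19.5]
force: [-0.0, 0.4, -1.0]
gripper_width: 55.8
```

Only the cap's weight remains (-1.0 N), so it is free. Lifting straight up.

drive_tool(plan=[[0,0,0,0,0,3,50],[0,0,0,0,0,7,50],[0,0,0,0,0,12,50],[0,0,0,0,0,18,50]])

```text
time_s: 16.25
ee_pos: [517.1, -235.9, 200.0]
ee_rot: [-38.1, 89.7, -18.9]
force: [0.5, 1.2, 0.3]
gripper_width: 55.6
```

drive_tool(plan=[[0,0,0,0,0,8,50],[0,0,0,0,0,20,50],[0,0,0,0,0,40,50],[0,0,0,0,0,65,50],[0,0,0,0,0,65,50]])

```text
time_s: 16.88
ee_pos: [518.2, -236.4, 267.5]
ee_rot: [-41.5, 89.4, -22.3]
force: [0.2, -0.1, -1.1]
gripper_width: 55.8
```

```bash
python3 w.py w4 cap_top 290; python3 - <<'E'
from h import *
a=grab_frame("scene");b=grab_frame("side")
save("x.png",np.hstack([cv2.resize(a[100:300,180:480],None,fx=1.3,fy=1.3),cv2.resize(b[80:340,200:400],(308,400))[:260]]))
# red tray mask in the two first pictures -> rim outer corners
E
```

```text
tcp [ 518.2 -236.4  267.5] [-41.5  89.4 -22.3] q [-25.7  15.9  85.4   0.   78.1 -44.9] F [ 0.2 -0.1 -1.1] T [-0.  -0.2  0. ] w 55.75962098103155 t 16.875
cap_top 0.64 [322.2 279.3] [ 518.8 -239.5  290. ]
```

View pics/x.png

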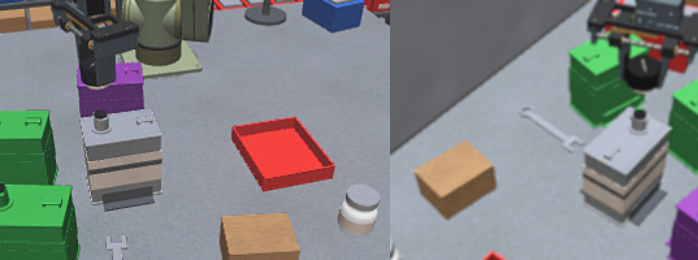

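The cap is in the gripper and the bare neck is visible on the tin; the bystanders are unmoved. Moving over the tray.

drive_tool(plan=[[0.1,0.3,0,0,25,5,50],[0.2,0.5,0,0,70,5,50],[0.2,0.5,0,0,115,5,50],[0.2,0.5,0,0,160,5,50],[0.2,0.5,0,0,205,5,50],[0.2,0.5,0,0,250,5,50],[0.2,0.5,0,0,295,5,50],[0.2,0.5,0,0,335,5,50],[0.2,0.5,0,2,365,5,50],[0.2,0.5,0,2,385,5,50]])

```text
time_s: 18.32
ee_pos: [518.0, 150.5, 267.8]
ee_rot: [145.0, 89.6, 164.2]
force: [0.4, 0.1, -0.0]
gripper_width: 55.1
```

drive_tool(plan=[[0,0,0,0,0,-30,50],[0,0,0,0,0,-60,50],[0,0,0,0,0,-60,50]])

```text
time_s: 18.7
ee_pos: [516.2, 149.8, 205.3]
ee_rot: [160.1, 89.2, 179.3]
force: [0.3, 0.4, -0.0]
gripper_width: 55.6
```

```bash
python3 - <<'E'
from w import *
s,im=look("w5",["cap_top","tray"],[235,0])
m=((im[:,:,0]>110)&(im[:,:,1]<90)).astype(np.uint8)*120
for z,c in((35,(0,255,0)),(4,(255,255,0))):
    hx,hy=(95,80) if z==35 else (91,76)
    pts=[proj("wrist",[520+a*hx,149+b*hy,z],s) for a,b in((1,1),(1,-1),(-1,-1),(-1,1))]
    im=im.copy();cv2.polylines(im,[np.int32(np.round(pts))],True,c,1)
save("w5b.png",im)
E
```

```text
tcp [516.2 149.8 205.3] [160.1  89.2 179.3] q [14.8 15.7 94.8  0.2 70.3 -4.5] F [ 0.3  0.4 -0. ] T [-0.  -0.1  0.1] w 55.587177079618534 t 18.7
cap_top 0.87 [324.6 278.1] [517.1 151.8 235. ]
tray 0.81 [327.4 179.6] [518.2 151.    0. ]
```

View pics/w5b.png

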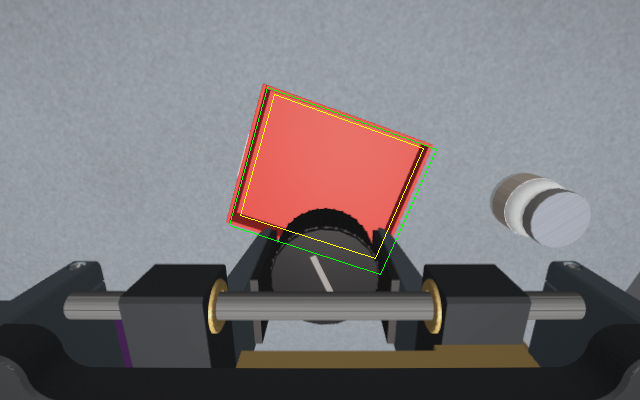

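The drawn tray model agrees with the picture at about (517,150). I descend, levelling the 0.8° tilt.

drive_tool(plan=[[0,-0.4,0,0.5,0,-30,50],[0,-0.7,0,0.5,0,-65,50],[0,-0.7,0,0.5,0,-100,50],[0,-0.7,0,0.5,0,-130,50],[0,-0.7,0,0.5,0,-152,50],[0,-0.7,0,0.5,0,-168,50],[0,-0.7,0,0.5,0,-176,50],[0,-0.7,0,0.5,0,-176,50]])

```text
time_s: 19.85
ee_pos: [519.6, 150.5, 33.2]
ee_rot: [1.7, 89.6, 20.9]
force: [0.2, 0.8, -0.3]
gripper_width: 55.7
```

drive_tool(plan=[[0,0,0,0,0,-2,50],[0,0,0,0,0,-4,50],[0,0,0,0,0,-6,50],[0,0,0,0,0,-6,50]])

```text
time_s: 20.35
ee_pos: [519.6, 150.5, 27.1]
ee_rot: [1.6, 89.6, 20.8]
force: [-0.6, -0.6, 0.3]
gripper_width: 55.5
```

drive_tool(plan=[[0,0.2,0,0,0,-2,50],[0,0.3,0,0,0,-4,50],[0,0.3,0,0,0,-6,50],[0,0.3,0,0,0,-6,50]])

```text
time_s: 20.85
ee_pos: [519.4, 150.5, 20.9]
ee_rot: [47.5, 89.8, 66.7]
force: [-0.2, 0.3, -0.7]
gripper_width: 55.6
```

drive_tool(plan=[[0,0,0,0,0,-0.5,50],[0,0,0,0,0,-1,50],[0,0,0,0,0,-1.5,50],[0,0,0,0,0,-2,50],[0,0,0,0,0,-2,50]])

```text
time_s: 21.48
ee_pos: [519.3, 150.5, 18.9]
ee_rot: [49.6, 89.9, 68.8]
force: [0.5, -0.4, -1.1]
gripper_width: 55.5
```

drive_tool(plan=[[0,0,0,0,0,-0.5,50],[0,0,0,0,0,-1,50],[0,0,0,0,0,-1.3,50],[0,0,0,0,0,-1.3,50]])

```text
time_s: 21.98
ee_pos: [519.3, 150.5, 17.7]
ee_rot: [48.9, 89.8, 68.1]
force: [-0.9, 0.3, 0.8]
gripper_width: 55.6
```

drive_tool(plan=[[0,0,0,0,0,-0.5,50],[0,0,0,0,0,-0.8,50],[0,0,0,0,0,-0.8,50]])

```text
time_s: 22.35
ee_pos: [519.3, 150.5, 17.1]
ee_rot: [46.7, 89.8, 65.9]
force: [-0.8, 0.9, 3.9]
gripper_width: 55.3
```

It is standing on the tray floor (3.9 N). Ease the grip, open, and retract straight up.

drive_tool(plan=[[0,0,0,0,0,0,50],[0,0,0,0,0,0,50]], grip_force=5)

```text
time_s: 22.6
ee_pos: [519.4, 150.5, 17.0]
ee_rot: [46.1, 89.8, 65.3]
force: [0.6, 0.4, 2.1]
gripper_width: 56.5
```

drive_tool(plan=[[0,0,0,0,0,0,57],[0,0,0,0,0,0,60],[0,0,0,0,0,0,68],[0,0,0,0,0,0,78],[0,0,0,0,0,0,78],[0,0,0,0,0,0,78]])

```text
time_s: 23.35
ee_pos: [519.4, 150.5, 17.0]
ee_rot: [45.4, 89.8, 64.6]
force: [-0.6, 0.5, 0.6]
gripper_width: 77.8
```

drive_tool(plan=[[0,0,0,0,0,8,78],[0,0,0,0,0,25,78],[0,0,0,0,0,60,78],[0,0,0,0,0,110,78],[0,0,0,0,0,160,78],[0,0,0,0,0,200,78],[0,0,0,0,0,230,78],[0,0,0,0,0,230,78]])

```text
time_s: 24.35
ee_pos: [520.6, 150.8, 250.0]
ee_rot: [10.5, 89.5, 29.7]
force: [-0.6, 0.9, 0.3]
gripper_width: 78.3
```

```bash
python3 - <<'E'
from w import *
s,im=look("w6",["cap_top","tray"],[45.5,0])
a=grab_frame("scene");b=grab_frame("side")
print(proj("scene",[519,150,45.5]),[x["location"] for x in place_of("scene","cap_top")][:2])
for n,l,p in(("side","grease_jar",[197.3,259.3]),("side","carton",[243,201.4]),("side","spanner",[303.6,161.3])):
    print(l,p,[np.array(x["location"])*[640,400] for x in place_of(n,l)][:1])
save("fin.png",np.vstack([np.hstack([im[100:400,130:530]]),np.hstack([cv2.resize(a[170:270,340:460],(200,167)),cv2.resize(b[230:340,210:330],(200,167))])]))
E
```

```text
tcp [520.6 150.8 250. ] [10.5 89.5 29.7] q [14.9 13.9 90.7  0.1 75.  -4.4] F [-0.6  0.9  0.3] T [-0.  -0.1  0. ] w 78.3323403000677 t 24.35
cap_top 0.63 [320.8 175.5] [517.5 155.2  45.5]
tray 0.67 [320.8 169.1] [517.7 154.4   0. ]
[396.5 209.7] [[0.6216, 0.5217]]
grease_jar [197.3, 259.3] [array([193.4, 258.9])]
carton [243, 201.4] [array([244. , 203.1])]
spanner [303.6, 161.3] [array([299.9, 163.7])]
```

View pics/fin.png

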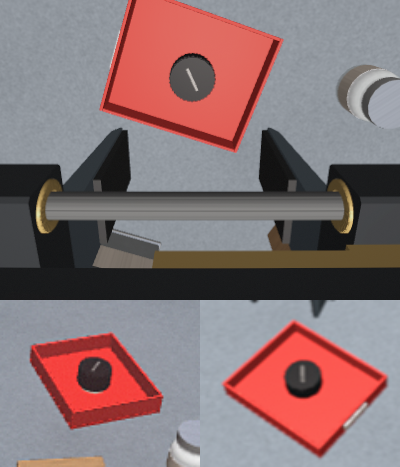

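The cap stands flat near the centre of the tray, and the gripper is well clear.

```bash
python3 -c "
from h import *
print(env.job_done())"
```

```text
the job is handed in; nothing more can be done
None
```

The grey tin is open and its cap stands open side down, flat near the middle of the red tray. The job is handed in, at about 24.5 s of the 70 s allowed.

- **Opening:** I gripped the shell and pressed it lightly (about 8 N), turning until the teeth dropped in. I then pressed on and turned the cap anticlockwise about 95°.
- **Forces:** The press was 17–20 N for nearly all of the turn. For the first 12° or so it was only 14–15 N before I raised it. The highest reading was 20 N down and about 6.5 N sideways.
- **Lifting and placing:** The cap came up showing only its own weight. I lowered it until it met the tray floor at about 4 N, and only then let go.
- **Last checks:** The pictures show the cap upright in the tray, with the gripper 230 mm above it. The scene and side pictures taken after the lift showed the bare neck on the tin. The wrist camera put the cap about 5 mm from where I released it, but it put the tray off by nearly the same amount, so I take that as measuring error.
- **Jar, carton and spanner:** I never went near them. The network's positions for them shifted 2–4 pixels between the first and last pictures, which I take as its own scatter.

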